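# Back off the contact head and hold the nest plunger out

### The arm

A 6-joint arm with a two-finger parallel gripper is mounted at the origin on the work surface. World frame = base frame: x ahead of the robot, y to its left, z up, the work surface at z = 0. Lengths are in m, angles in rad, forces in N, time in s.
With the tool pointing down it reaches from about 0.35 to 0.975 m from the base axis. Payload 4.9 kg.
Tool frame: the origin (TCP) lies midway between the tips of the shut fingers; the grasp point (between the pads) lies 19 mm behind it; z points along the fingers, y is the line along which they close (so a half turn about z gives the same grasp; the last joint's range is limited). The gripper opens to 85 mm and grips with 20 to 120 N. Pads are 22 mm wide; open, the fingers measure 114 mm over their backs; the gripper's body (76 mm by 85 mm) begins 54 mm behind the grasp point. The pads swing forward as they close: fully open they stand 13 mm farther back than shut.
Start: joints at [-1.249, 0.053, 1.613, -0, 1.476, -0.119], TCP at [0.267, -0.565, 0.231] pointing down, gripper open.
Joint ranges: [-3.01, 3.01], [-1.01, 2.22], [0.06, 2.58], [-1.02, 4.17], [0.09, 2.62], [-3.14, 3.14]. Speed limits (rad/s): [2.57, 2.57, 3.14, 3.14, 3.14, 3.14].

### API

Orientations are given as a unit quaternion [w, x, y, z].
In Python, from plant import manip gives the robot as it stands.
- The arm moves only by the tool move_arm, never from a script. Its argument "increments" is one flat list of numbers, 5 for each row, row after row: the shift along the tool's x, y, z in mm, then the turn about the tool's z in rad, then the opening, from 0 (shut) to 1 (fully open). In form: [tx, ty, tz, spin, jaw, tx, ty, tz, spin, jaw, ...]. A call has 1 to 8 rows; each row shifts and turns the commanded pose from where the row before left it, along the tool's axes as they then stand; what a row does not reach is not made up. A row lasts 1/12 s, in which the tool goes at most 41.7 mm and 7.16 degrees, less where a joint would pass 70% of its speed; a pose out of reach is approached as far as the arm can. A call with a gripper value outside its range is refused whole. The fingers move at their own pace and stop on an object; the grip force is fixed at half the most. Time passes only in rows, so rows that do not move let the fingers close. It gives the time, the measured TCP pose, the force, the opening and the grip force at its end, in the units of the state.
- manip.state(): the state, without advancing time (a new reading comes with each control period).
- manip.grab_frame(name): name is "scene" or "top" or "wrist"; returns a dict with "image" (420x560x3 uint8, blue, green, red), "fov_y" (degrees; the focal length in pixels is half the picture's height over the tangent of half this angle, whatever the lens; pixels are square), "cx", "cy" (the principal point, pixels), "k1" (the pictures are not rectified: a ray, as slopes to the right and down, at radius r is drawn at 1 + k1 r^2 times it, then the intrinsics apply), "eye" and "rotation" of the camera in the world; the wrist camera has in their place "T_tool_cam" (4x4, takes a point from camera to tool coordinates, whose origin is the TCP and whose axes are the flange's). Camera axes: x right, y down, z forward; pixel columns grow to the right and rows downward; lengths in m; the calibration is good to about 2 mm. A picture is of the moment at which its call begins: read the wrist's pose just before it. There is no depth.
- manip.job_done(): hands the job in; it is judged then, once.
The state is a dict: "time": time; "joint_pos": joint angles; "joint_vel": joint speeds; "joint_efforts": joint torques, N m; "tool_pos": TCP position; "tool_rot": TCP orientation; "contact_force": force on the tool from outside, world axes, zero at the start; "ft_torque": the same for the moment, N m; "gripper_width": opening from 0.0 (shut) to 1.0 (fully open); "grasp_force": force on a finger pad.
Only numpy, scipy, OpenCV 4.12 (cv2) and the standard library are available. Lean on these libraries where they do the work, as an engineer would, in place of code of your own. Each camera call takes 0.05 s, during which the arm holds its last target. There are 200 camera calls.

### The job

On the cable-test fixture, turn the black handwheel counter-clockwise (seen from above), a grasp at a time, until the raised rib on its top points at the index tooth on the dial beneath it, which backs the contact head out of the connector nest. Only then grip the knob of the nest's sprung locking plunger, pull it fully back so that its pin is clear of its seat hole, and finish while still holding it there, so that a colleague can change the nest. Leave the loose things on the bench where they are.

Things in the scene. Friction and masses are not known exactly. Their poses are not given: they have to be found in the camera images.
- wheel_grip (a point): Middle of the handwheel's rim, on its vertical axis, 95 mm above the bench. Handwheel: round, black, 60 mm across, 18 mm thick (85 to 103 mm above the bench), with a bright raised rib on top from hub to rim (up to 106 mm). Grip it across its rim from above at any yaw; beneath the rim there is free space down to the dial. The axes turn with the wheel, z up.
- unit: The fixed unit that carries the handwheel: grey gearbox with a round aluminium dial (100 mm across, top 55 mm above the bench) under the wheel, and the contact head (up to 66 mm high) on rails towards the nest. Origin on the bench under the wheel's axis; x from there to the index tooth, y away from the nest, z up.
- wheel (a joint): Angle of the handwheel in rad, growing counter-clockwise seen from above. 0 and 6.0 are end stops; at 4.8 the rib points exactly at the index tooth. It starts between about 0.2 and 1.7, so some 3.1 to 4.6 rad remain. It turns stiffly (about 0.1 N m) and stays where it is left. It drives the contact head away from the nest, 8 mm per rad.
- index_tooth (a point): Top of the index tooth: a small dark raised bar (14 x 5 x 7 mm, top 62 mm above the bench) at the edge of the dial, 42 mm from the wheel's axis, on the side away from the robot. Axes are the unit's: x from the wheel's axis to the tooth, y away from the nest, z up.
- plunger_knob (a point): Middle of the plunger's knob, on its level axis, 60 mm above the bench. A black spool along that axis: grip 22 mm in diameter, 30 mm long (15 mm either way), then an outer flange 32 mm in diameter, 6 mm thick. -x = pull direction (outward from the nest, roughly towards the robot), z up. Grip it from above, fingers closing along y; both sides and 40 mm below the axis are free.
- nest: The fixed connector nest beside the unit, an aluminium block on a steel base plate (130 x 96 x 10 mm), with a lug and the plunger's barrel on its robot side; nothing on it is higher than 85 mm. 10 mm of bare pin lie between barrel and knob when seated. Origin on the bench under its centre; the seated knob's middle is 89 mm from it along -x. Same axes as the knob's.
- plunger (a joint): Pull of the plunger in m: 0 = seated (pin 12 mm deep in its seat hole), 0.016 = fully back against its stop. The spring pushes it home with 5 N when seated, rising to 10.5 N when fully back; let go, it snaps back.
- pin_tip (a point): Tip of the plunger's 11 mm steel pin, 77 mm from the middle of the knob, on the plunger's axis. Same axes as the knob's point.
- seat_hole (a point): Mouth of the seat hole in the nest's aluminium lug (14 mm thick), on the plunger's axis, 60 mm above the bench; the nest does not move. The pin is out of the hole when its tip lies on the -x side of this point. Axes as the knob's.
- plug_a: Loose upright metal plug shell, 22 mm diameter, 40 mm tall, on the bench in front of the unit between handwheel and plunger; origin under its centre. To be left alone.
- plug_b: Loose upright metal plug shell, 24 mm diameter, 44 mm tall, behind the unit; origin under its centre. To be left alone.
- hood: Loose black connector hood lying right of the nest, about 58 x 40 x 16 mm; origin under its centre. To be left alone.
- driver: Loose screwdriver, 170 mm long, lying along its x left of the unit. To be left alone.
- tape: Loose blue ring (tape core), 90 mm across, 18 mm high; origin under its centre. To be left alone.
- cleaner: Loose bottle, 52 mm across, 140 mm tall, right of the fixture; origin under its centre. To be left alone.
- tray: Loose blue parts tray, 200 x 140 x 35 mm, right of the robot; origin under its centre. To be left alone.
Mind the look-alikes: they are no part of the job. Leave any blue, red or yellow look-alike of the nest alone.

How it is judged:
On the way, in this order (a step that is already met when the one before it is completed fails the run):
1. the handwheel stands still with its rib at the index tooth (within 0.2 rad) while the plunger is still seated (value of joint wheel between 4.6 and 5 rad and value of joint plunger below 0.003 m and velocity of joint wheel between -0.1 and 0.1 rad/s), for 0.2 s.
2. the fingers hold the plunger fully back, its pin clear of the seat hole (value of joint plunger above 0.0138 m and x of pin_tip in the frame of seat_hole below -0.001 m and contact force between plunger and the fingers above 3 N), for 0.3 s.
At the end, for the whole second after the job is handed in: The program has finished while the fingers hold the plunger: it is pulled back by more than 13.8 of its 16 mm, its pin tip is outside the seat hole, it is at rest and the fingers bear on it with over 3 N; the handwheel is still within 0.2 rad of the index tooth (joint 4.6 to 5.0) (all of step 2 and value of joint wheel between 4.6 and 5 rad and velocity of joint plunger between -0.01 and 0.01 m/s); the arm keeps its last pose, push and grip.
It fails at once if a loose thing on the bench was shifted by more than 30 mm or knocked over (distance of any of plug_a, plug_b, hood, driver, tape, cleaner, tray from where it was at the start of the episode above 0.03 m or angle between any of plug_a, plug_b, cleaner's own z axis and vertical above 0.6 rad).
It also fails if it takes over 72 s, if anything falls off the work surface, if the arm or the gripper's body presses on something with over 40 N, if the wrist force passes 120 N, or if a joint passes its speed limit or range.

## Working session

There is one attempt and no reset: what is moved stays moved. The work goes in short steps, Python scripts to look and compute and a tool call to move; the robot and the scene stay as the last step left them, time stands still between calls to the robot, and variables do not carry over. Pictures are saved under pics/ and viewed, at most 10 in all, crops included, and the job is handed in when it is done.

Besides the shell and the picture viewer there is one more tool, called after ">>>" by a JSON object that holds its "api" and its "payload". move_arm: Moves the arm, as the interface text tells. Its arguments: {"type":"object","properties":{"increments":{"type":"array"}},"required":["increments"]}

```bash
mkdir -p pics; cat > h.py <<'E'
import numpy as np, cv2
from scipy.spatial.transform import Rotation as R
from plant import manip
def calib(f):
    h=f["image"].shape[0]; fl=h/2/np.tan(np.radians(f["fov_y"])/2)
    return fl,f["cx"],f["cy"],f["k1"]
def pose(f,s=None):
    if "eye" in f:
        return np.array(f["eye"]),np.array(f["rotation"])
    q=s["tool_rot"]; Rt=R.from_quat([q[1],q[2],q[3],q[0]]).as_matrix(); T=np.array(f["T_tool_cam"])
    return Rt@T[:3,3]+np.array(s["tool_pos"]),Rt@T[:3,:3]
def ray(c,uv):
    fl,cx,cy,k=c; d=np.array([(uv[0]-cx)/fl,(uv[1]-cy)/fl]); p=d.copy()
    for _ in range(30): p=d/(1+k*(p@p))
    return np.array([p[0],p[1],1])
def onz(c,P,uv,z):
    e,Rm=P; d=Rm@ray(c,uv); return e+d*(z-e[2])/d[2]
def proj(c,P,X):
    e,Rm=P; p=Rm.T@(np.array(X)-e); p=p[:2]/p[2]; p=p*(1+c[3]*(p@p)); return p*c[0]+[c[1],c[2]]
E
python3 - <<'E'
from h import *
import pickle
s=manip.state(); print(s)
for n in ["scene","top","wrist"]:
    f=manip.grab_frame(n); cv2.imwrite(f"pics/{n}0.png",f["image"]); pickle.dump((f,s),open(f"{n}0.pkl","wb"))
    print(n,calib(f),pose(f,s))
E
```

```text
{'time': 0.0, 'joint_pos': array([-1.24896656e+00,  5.33748411e-02,  1.61432572e+00,  2.39573837e-05,
        1.47599718e+00, -1.18996416e-01]), 'joint_vel': array([-0.00196222,  0.00023622,  0.00018567, -0.00032498,  0.00081488,
        0.00059504]), 'joint_efforts': array([ 1.96744768e-03, -3.93663061e+01, -3.70178103e+01, -1.74291796e-05,
        6.93736816e-03,  5.70820660e-06]), 'tool_pos': array([ 0.26648536, -0.5646387 ,  0.23003293]), 'tool_rot': array([-1.04834250e-03,  9.75806927e-01,  2.18631500e-01, -9.47001389e-05]), 'contact_force': array([-0.74933159,  0.7512324 ,  0.52763326]), 'ft_torque': array([-0.0177059 ,  0.00697617,  0.01999476]), 'grasp_force': 0.0, 'gripper_width': 1.0002497768262357}
scene (np.float64(432.95932657497895), 286.51392299025827, 207.94016863876956, -0.04551553715912463) (array([ 0.87716993, -0.54952105,  1.05403458]), array([-0.26690513,  0.92137412,  0.27216404, -0.07588229]))
top (np.float64(446.8308206015538), 287.4003586935913, 203.1676949253249, -0.013919623012534889) (array([ 0.3843549 , -0.03137471,  1.22870817]), array([-0.04718663,  0.71494871, -0.69493356,  0.06073808]))
wrist (np.float64(329.29462692099895), 273.4447340079146, 205.9734914358739, -0.03772653252876356) (array([ 0.32954575, -0.53458375,  0.37292271]), array([[ 0.42647309, -0.86922581, -0.25013436],
       [-0.90449583, -0.41070427, -0.11493174],
       [-0.00282962,  0.27526078, -0.96136543]]))
```

View pics/top0.png

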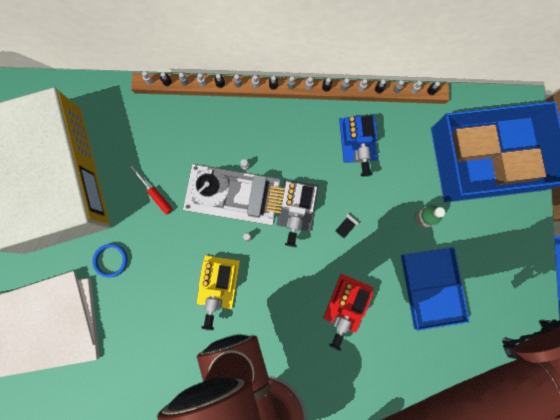

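View pics/scene0.png

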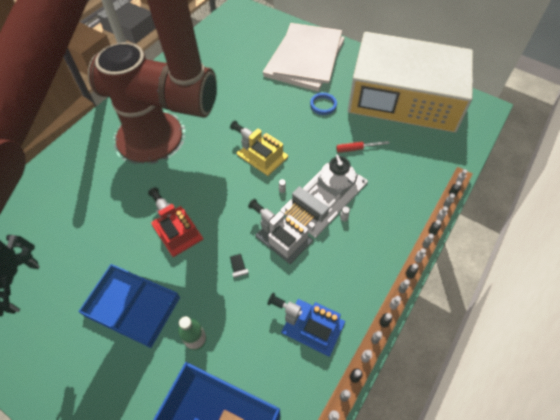

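The top view shows four nests: grey (295,205) joined to the unit, yellow (217,285), red (348,305) and blue (358,140). The grey one beside the gearbox fits the description, since the coloured ones are look-alikes. Its knob is near (292,238) and the handwheel is near (207,185). I'll confirm this in an enlarged crop.

```bash
sed -i 's|return np.array(f\["eye"\]),np.array(f\["rotation"\])|q=f["rotation"]; return np.array(f["eye"]),R.from_quat([q[1],q[2],q[3],q[0]]).as_matrix()|' h.py
python3 - <<'E'
from h import *
import pickle
f,s=pickle.load(open("top0.pkl","rb"))
c=calib(f);P=pose(f,s)
cv2.imwrite("pics/crop1.png",cv2.resize(f["image"][150:260,175:330],None,fx=5,fy=5,interpolation=cv2.INTER_CUBIC))
for n,uv,z in [("wheel",(207,185),.103),("knob",(292,238),.06),("plug_a",(248,237),.04)]: print(n,onz(c,P,uv,z))
E
```

```text
wheel [0.59880854 0.15609873 0.103     ]
knob [ 0.47282855 -0.06591562  0.06      ]
plug_a [0.47367255 0.05045871 0.04      ]
```

View pics/crop1.png

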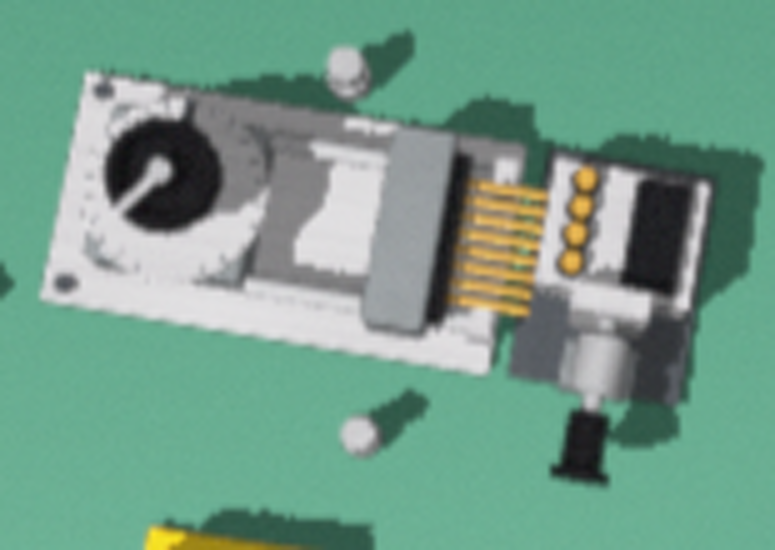

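The crop confirms the grey nest, with its black knob at crop (582,445). The wheel centre is at crop (163,173), with the rib pointing down-left to (122,210). The tooth is behind the wheel at about (180,105). The remaining turn is about 3.8 rad counter-clockwise. Next I move above the wheel.

>>> {"api": "move_arm", "payload": {"increments": [30.4, -25.5, 0, 0, 1, 30.4, -25.5, 0, 0, 1, 30.4, -25.5, 0, 0, 1, 30.4, -25.5, 0, 0, 1, 30.4, -25.5, 0, 0, 1, 30.4, -25.5, 0, 0, 1, 30.4, -25.5, 0, 0, 1, 30.4, -25.5, 0, 0, 1]}}

```text
time: 0.82
tool_pos: [0.3998, -0.2751, 0.231]
tool_rot: [-0.0, 0.976, 0.218, 0.0]
contact_force: [0.6, 0.4, -0.4]
gripper_width: 0.999
grasp_force: 0.0
```

>>> {"api": "move_arm", "payload": {"increments": [30.4, -25.5, 0, 0, 1, 30.4, -25.5, 0, 0, 1, 30.4, -25.5, 0, 0, 1, 30.4, -25.5, 0, 0, 1, 30.4, -25.5, 0, 0, 1, 30.4, -25.5, 0, 0, 1, 30.4, -25.5, 0, 0, 1, 30.4, -25.5, 0, 0, 1]}}

```text
time: 1.48
tool_pos: [0.5328, 0.0134, 0.2311]
tool_rot: [0.0, 0.976, 0.219, -0.0]
contact_force: [0.7, -0.6, -0.8]
gripper_width: 1.003
grasp_force: 0.0
```

>>> {"api": "move_arm", "payload": {"increments": [30.4, -25.5, 0, 0, 1, 30.4, -25.5, 0, 0, 1, 20, -17, 0, 0, 1, 0, 0, 0, 0, 1]}}

```text
time: 1.82
tool_pos: [0.5773, 0.1115, 0.2307]
tool_rot: [-0.001, 0.975, 0.221, -0.0]
contact_force: [-1.6, -0.2, 0.4]
gripper_width: 1.001
grasp_force: 0.0
```

```bash
python3 - <<'E'
from h import *
import pickle
s=manip.state(); f=manip.grab_frame("wrist"); g=manip.grab_frame("top")
print(s["tool_pos"],s["joint_pos"],s["contact_force"])
cv2.imwrite("pics/w1.png",cv2.resize(f["image"],None,fx=1.4,fy=1.4)); pickle.dump((f,s),open("w1.pkl","wb"))
E
```

```text
[0.5773264  0.11151716 0.23067127] [ 6.34900528e-02 -3.40493944e-02  1.70128413e+00  1.66281049e-03
  1.47470390e+00  1.18831588e+00] [-1.61996605 -0.22417609  0.37826736]
```

View pics/w1.png

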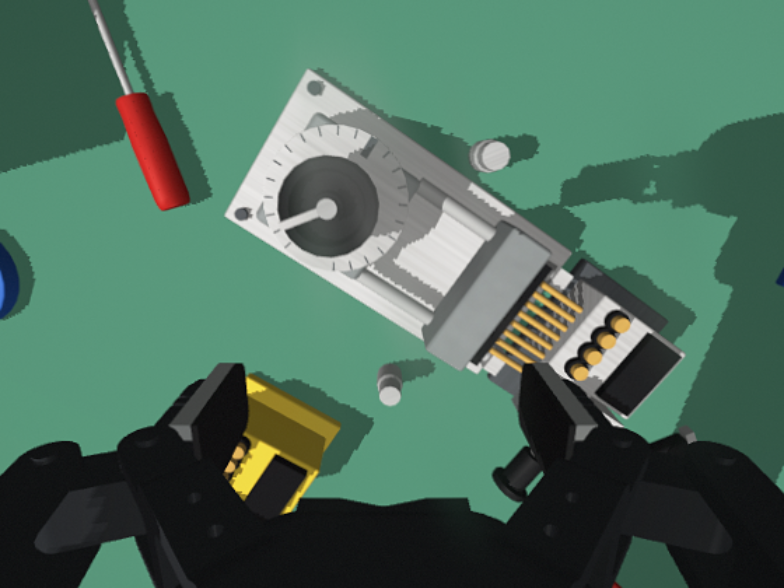

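The wrist view (1.4x scale) shows the wheel centre at (327,207), the rib tip at (281,226), the dial centre at about (335,198) and the tooth at about (372,146). The knob sits at (518,472).

```bash
python3 - <<'E'
from h import *
import pickle
f,s=pickle.load(open("w1.pkl","rb")); c=calib(f);P=pose(f,s)
o=lambda u,z:onz(c,P,(np.array(u)+.0)/1.4,z)
w=o((327.5,206.5),.103); d=o((335.5,197.5),.055); r=o((281,226),.106); h=o((326,209),.106);t=o((372,146),.062)
print(w,d,r,h,t)
for a in (w,d): print(np.arctan2(*(t-a)[1::-1]), np.linalg.norm((t-a)[:2]))
print("rib",np.arctan2(*(r-h)[1::-1]),np.arctan2(*(r-w)[1::-1]))
a,b=o((310,70),.01),o((226,215),.01); print("unit y? edge",a,b)
print("edge x dir",np.arctan2(*(a-b)[1::-1]))
print("knob",o((518,472),.06))
f,s=pickle.load(open("top0.pkl","rb")); c=calib(f);P=pose(f,s)
o=lambda u,z:onz(c,P,np.array(u)/5+[175,150]-.4,z)
print("top wheel",o((163,175),.103),"knob",o((585,440),.06),o((598,398),.06),o((580,478),.06), "edge",o((88,72),.01)-o((42,300),.01), o((42,300),.01)-o((490,372),.01))
r=o((122,210),.106)-o((160,168),.106); print(np.arctan2(r[1],r[0]))
E
```

```text
[0.60085781 0.15955291 0.103     ] [0.60180015 0.16019851 0.055     ] [0.57931329 0.17934719 0.106     ] [0.59961251 0.15956386 0.106     ] [0.64296872 0.15186216 0.062     ]
-0.18063993428118177 0.042807436541119924
-0.19979171872631277 0.042004114824400585
rib 2.3690642766128653 2.3985080007642194
unit y? edge [0.67236881 0.21708221 0.01      ] [0.54683622 0.2354811  0.01      ]
edge x dir -0.1455304268855541
knob [ 0.46692573 -0.06079565  0.06      ]
top wheel [0.59986438 0.15564539 0.103     ] knob [ 0.47384514 -0.06484253  0.06      ] [ 0.49607721 -0.07110715  0.06      ] [ 0.45394086 -0.06273559  0.06      ] edge [ 0.12887101 -0.01754614  0.        ] [0.03247929 0.24678173 0.        ]
2.460873654855179
```

>>> {"api": "move_arm", "payload": {"increments": [13.9, -10.7, 0, 0, 1, 13.9, -10.7, 0, 0, 1, 13.9, -10.7, 0, 0, 1, 0, 0, 0, 0.12, 1, 0, 0, 0, 0.12, 1, 0, 0, 0, 0.12, 1, 0, 0, 0, 0.12, 1, 0, 0, 0, 0.12, 1]}}

```text
time: 2.58
tool_pos: [0.6002, 0.1524, 0.2311]
tool_rot: [0.0, 0.997, -0.083, -0.0]
contact_force: [-0.6, 0.8, 0.6]
gripper_width: 1.0
grasp_force: 0.0
```

>>> {"api": "move_arm", "payload": {"increments": [0, 0, 0, 0.12, 1, 0, 0, 0, 0.12, 1, 0, 0, 0, 0.12, 1, 0, 0, 0, 0.1, 1, 0, 0, 30, 0, 1, 0, 0, 30, 0, 1, 0, 0, 10, 0, 1, 0, 0, 0, 0, 1]}}

```text
time: 3.25
tool_pos: [0.5978, 0.1525, 0.157]
tool_rot: [0.002, 0.952, -0.305, -0.004]
contact_force: [-0.5, -0.4, 0.1]
gripper_width: 1.003
grasp_force: 0.0
```

```bash
python3 - <<'E'
from h import *
import pickle
s=manip.state(); f=manip.grab_frame("wrist")
print(s["tool_pos"],s["tool_rot"],s["joint_pos"],s["contact_force"])
cv2.imwrite("pics/w2.png",f["image"]); pickle.dump((f,s),open("w2.pkl","wb"))
c=calib(f);P=pose(f,s); im=f["image"]
# dark rim circle check: project predicted wheel circle
for a in np.arange(0,6.2,.52): p=proj(c,P,[.601+.03*np.cos(a),.1585+.03*np.sin(a),.103]); cv2.circle(im,tuple(int(round(v)) for v in p),2,(0,0,255),-1)
cv2.imwrite("pics/w2o.png",cv2.resize(im,None,fx=1.4,fy=1.4))
E
```

```text
[0.59777035 0.15249813 0.15699075] [ 0.00180081  0.95220409 -0.3054365  -0.00355877] [ 1.29320680e-01  9.43547081e-02  1.69562310e+00 -2.34376830e-04
  1.35958848e+00  2.32096576e+00] [-0.45773885 -0.35711055  0.1214949 ]
```

View pics/w2o.png

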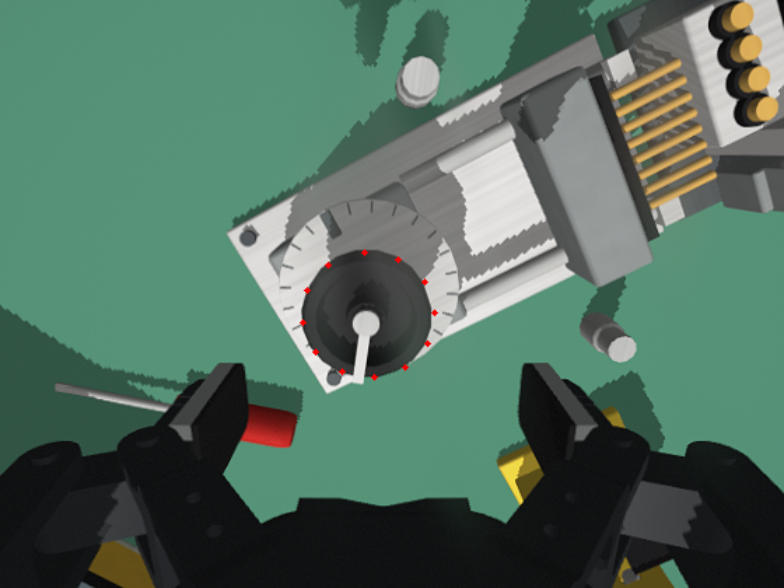

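The projected circle sits about 2 px off the wheel at (367,313.5). The rib runs from (366,322) to (358,382), and the tooth is the dark bar at (331,223).

```bash
python3 - <<'E'
from h import *
import pickle
f,s=pickle.load(open("w2.pkl","rb")); c=calib(f);P=pose(f,s)
o=lambda u,z:onz(c,P,np.array(u)/1.4,z)
w=o((366.7,313.5),.103); r=o((358.5,382),.106); t=o((331,223),.062)
print(w,t,"rib",np.arctan2(*(r-w)[1::-1]),"tooth",np.arctan2(*(t-w)[1::-1]),np.linalg.norm((t-w)[:2]))
q=s["tool_rot"]; Rt=R.from_quat([q[1],q[2],q[3],q[0]]).as_matrix()
print("shift tool mm",1000*Rt.T@(np.r_[w[:2],.071]-s["tool_pos"]))
E
```

```text
[0.60263463 0.15802354 0.103     ] [0.64224986 0.15333323 0.062     ] rib 2.3969903581076504 tooth -0.11784816629398458 0.039891914299077645
shift tool mm [ 1.23068962 -7.80565073 85.94275943]
```

>>> {"api": "move_arm", "payload": {"increments": [1, -7.5, 0, 0, 1, 0, 0, 25, 0, 1, 0, 0, 25, 0, 1, 0, 0, 20, 0, 1, 0, 0, 16, 0, 1, 0, 0, 0, 0, 1]}}

```text
time: 3.8
tool_pos: [0.6049, 0.1596, 0.0735]
tool_rot: [0.001, 0.952, -0.305, -0.002]
contact_force: [0.1, -0.1, -0.0]
gripper_width: 0.999
grasp_force: 0.0
```

>>> {"api": "move_arm", "payload": {"increments": [0, 0, 0, 0, 0.6, 0, 0, 0, 0, 0.5, 0, 0, 0, 0, 0.4, 0, 0, 0, 0, 0.4, 0, 0, 0, 0, 0.4, 0, 0, 0, 0, 0.4]}}

```text
time: 4.3
tool_pos: [0.6052, 0.1562, 0.0792]
tool_rot: [0.004, 0.953, -0.304, -0.0]
contact_force: [-12.4, -12.5, 12.4]
gripper_width: 0.679
grasp_force: 64.2
```

>>> {"api": "move_arm", "payload": {"increments": [1, 2.5, -4, 0, 0.4, 0, 0, 0, 0, 0.4, 0, 0, 0, -0.1, 0.4, 0, 0, 0, -0.1, 0.4, 0, 0, 0, -0.1, 0.4, 0, 0, 0, -0.1, 0.4, 0, 0, 0, -0.1, 0.4, 0, 0, 0, 0, 0.4]}}

```text
time: 4.97
tool_pos: [0.6061, 0.1586, 0.0795]
tool_rot: [-0.001, 0.998, -0.058, 0.001]
contact_force: [3.9, 5.7, -11.6]
gripper_width: 0.684
grasp_force: 71.6
```

```bash
python3 - <<'E'
from h import *
import pickle
s=manip.state(); f=manip.grab_frame("wrist")
print(s["tool_pos"],s["tool_rot"],s["joint_pos"],s["contact_force"],s["ft_torque"])
cv2.imwrite("pics/w3.png",cv2.resize(f["image"],None,fx=1.4,fy=1.4)); pickle.dump((f,s),open("w3.pkl","wb"))
E
```

```text
[0.60607761 0.15861371 0.07947492] [-0.00120669  0.99834231 -0.05752425  0.00146113] [0.13643726 0.18944836 1.729066   0.00192199 1.2197462  1.82168791] [  3.85792678   5.6903445  -11.55051897] [-0.09704428 -0.74064469  0.04643791]
```

View pics/w3.png

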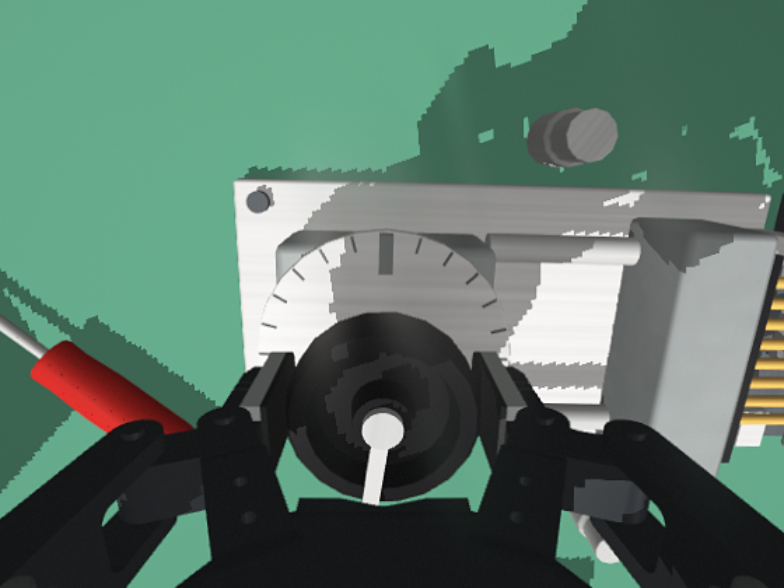

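The grip holds without slip: the rib at (382,430)→(372,500) turned with the tool. The tooth is at (385,253), and about 3.23 rad remain.

>>> {"api": "move_arm", "payload": {"increments": [0, 0, 2, -0.12, 0.4, 0, 0, 0, -0.12, 0.4, 0, 0, 0, -0.12, 0.4, 0, 0, 0, -0.12, 0.4, 0, 0, 0, -0.12, 0.4, 0, 0, 0, -0.12, 0.4, 0, 0, 0, -0.12, 0.4, 0, 0, 0, -0.12, 0.4]}}

```text
time: 5.68
tool_pos: [0.6045, 0.1634, 0.0794]
tool_rot: [-0.005, 0.912, 0.411, 0.002]
contact_force: [-9.7, 19.2, 0.0]
gripper_width: 0.679
grasp_force: 72.9
```

>>> {"api": "move_arm", "payload": {"increments": [0, 0, 0, -0.12, 0.4, 0, 0, 0, -0.12, 0.4, 0, 0, 0, -0.12, 0.4, 0, 0, 0, -0.12, 0.4, 0, 0, 0, -0.12, 0.4, 0, 0, 0, -0.12, 0.4, 0, 0, 0, -0.12, 0.4, 0, 0, 0, 0, 0.4]}}

```text
time: 6.35
tool_pos: [0.6002, 0.1649, 0.0793]
tool_rot: [-0.009, 0.665, 0.747, 0.001]
contact_force: [-25.2, 19.8, 10.1]
gripper_width: 0.678
grasp_force: 73.9
```

```bash
python3 - <<'E'
from h import *
s=manip.state()
q=s["tool_rot"]; Rt=R.from_quat([q[1],q[2],q[3],q[0]]).as_matrix()
print(s["tool_pos"],"yaw",np.arctan2(Rt[1,0],Rt[0,0]),s["joint_pos"],s["contact_force"],s["ft_torque"])
E
```

```text
[0.6001691  0.16491203 0.07934957] yaw 1.6859154257653226 [0.14183532 0.18742338 1.73169949 0.01599478 1.23182663 0.02125498] [-25.20627163  19.78490818  10.050516  ] [ 3.19403092  2.55161499 -0.03538824]
```

The tool axis sits about 5 mm off the wheel axis. I add a relieving shift and follow the orbit during the rest of the turn.

>>> {"api": "move_arm", "payload": {"increments": [3.3, -2.6, 0, 0, 0.4, 3.3, -2.6, 0, 0, 0.4, 0, -0.6, 0, -0.12, 0.4, 0, -0.6, 0, -0.12, 0.4, 0, -0.6, 0, -0.12, 0.4, 0, -0.6, 0, -0.12, 0.4, 0, -0.6, 0, -0.12, 0.4, 0, -0.6, 0, -0.12, 0.4]}}

```text
time: 7.02
tool_pos: [0.5965, 0.1632, 0.0794]
tool_rot: [-0.0, 0.36, 0.933, 0.002]
contact_force: [-3.3, 2.4, -0.2]
gripper_width: 0.675
grasp_force: 72.6
```

>>> {"api": "move_arm", "payload": {"increments": [0, -0.6, 0, -0.12, 0.4, 0, -0.6, 0, -0.12, 0.4, 0, -0.6, 0, -0.12, 0.4, 0, -0.6, 0, -0.12, 0.4, 0, -0.6, 0, -0.12, 0.4, 0, 0, 0, -0.1, 0.4, 0, 0, 0, 0, 0.4, 0, 0, 0, 0, 0.4]}}

```text
time: 7.68
tool_pos: [0.595, 0.1598, 0.0794]
tool_rot: [0.0, 0.022, 1.0, 0.001]
contact_force: [-5.5, 0.2, 4.8]
gripper_width: 0.677
grasp_force: 72.9
```

```bash
python3 - <<'E'
from h import *
import pickle
s=manip.state();f=manip.grab_frame("wrist"); pickle.dump((f,s),open("w4.pkl","wb"))
q=s["tool_rot"]; Rt=R.from_quat([q[1],q[2],q[3],q[0]]).as_matrix()
print(s["tool_pos"],"yaw",np.arctan2(Rt[1,0],Rt[0,0]),s["joint_pos"],s["contact_force"],s["ft_torque"])
cv2.imwrite("pics/w4.png",cv2.resize(f["image"],None,fx=1.4,fy=1.4))
E
```

```text
[0.59503196 0.15975132 0.07935106] yaw 3.097946900694054 [ 0.1407889   0.16843426  1.75325819  0.00180369  1.21904102 -1.38698288] [-5.50333277  0.17562759  4.78267056] [0.67365472 0.89454695 0.0671349 ]
```

View pics/w4.png

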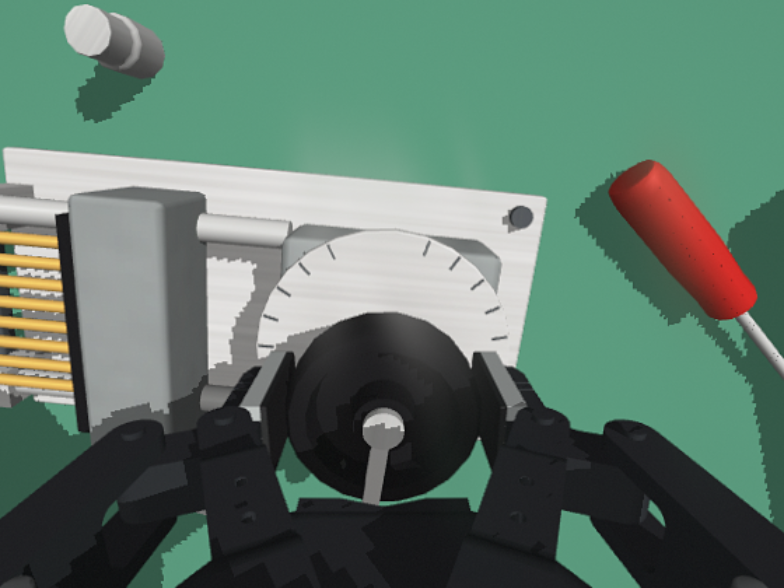

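The rib stands about 0.03 rad short of the tooth: the base edge slope gives the unit's yaw as about -0.14 and the rib's as about -0.17. I make a small correction, then release, rise and go above the knob.

>>> {"api": "move_arm", "payload": {"increments": [0, 0, 0, -0.03, 0.4, 0, 0, 0, 0, 0.4, 0, 0, 0, 0, 0.4, 0, 0, 0, 0, 1, 0, 0, 0, 0, 1, 0, 0, 0, 0, 1, 0, 0, 0, 0, 1, 0, 0, 0, 0, 1]}}

```text
time: 8.4
tool_pos: [0.5951, 0.159, 0.0777]
tool_rot: [0.001, 0.006, 1.0, 0.0]
contact_force: [0.4, 0.3, -0.1]
gripper_width: 0.994
grasp_force: 0.0
```

>>> {"api": "move_arm", "payload": {"increments": [0, 0, -30, 0, 1, 0, 0, -30, 0, 1, 0, 0, -30, 0, 1, 0, 0, -30, 0, 1, 16.8, -32.2, 0, 0, 1, 16.8, -32.2, 0, 0, 1, 16.8, -32.2, 0, 0, 1, 16.8, -32.2, 0, 0, 1]}}

```text
time: 9.07
tool_pos: [0.5253, 0.0299, 0.1977]
tool_rot: [0.001, 0.005, 1.0, -0.0]
contact_force: [0.5, 0.5, 0.5]
gripper_width: 1.0
grasp_force: 0.0
```

>>> {"api": "move_arm", "payload": {"increments": [16.8, -32.2, 0, 0, 1, 16.8, -32.2, 0, 0, 1, 16.8, -32.2, 0, 0, 1, 0, 0, 0, 0, 1, 0, 0, 0, 0, 1]}}

```text
time: 9.48
tool_pos: [0.4742, -0.0665, 0.1976]
tool_rot: [0.001, 0.007, 1.0, -0.0]
contact_force: [0.3, 0.8, -0.7]
gripper_width: 1.002
grasp_force: 0.0
```

```bash
python3 - <<'E'
from h import *
import pickle
s=manip.state();f=manip.grab_frame("wrist"); pickle.dump((f,s),open("w5.pkl","wb"))
g=manip.grab_frame("top"); pickle.dump((g,s),open("t5.pkl","wb"))
q=s["tool_rot"]; Rt=R.from_quat([q[1],q[2],q[3],q[0]]).as_matrix()
print(s["tool_pos"],"yaw",np.arctan2(Rt[1,0],Rt[0,0]),s["joint_pos"],s["contact_force"])
a=cv2.resize(g["image"][160:215,180:260],(400,275),interpolation=cv2.INTER_CUBIC)
im=cv2.resize(f["image"],(800,600)); im[:275,:400]=a if False else im[:275,:400]
im[600-165:,:240]=cv2.resize(a,(240,165))
cv2.imwrite("pics/w5.png",im)
E
```

```text
[ 0.47415916 -0.06651817  0.19761305] yaw 3.1269257920106655 [-2.95105806e-01 -2.87392123e-01  1.98117706e+00  2.24559025e-04
  1.44666475e+00 -1.85126289e+00] [ 0.31013434  0.76918867 -0.65037072]
```

View pics/w5.png

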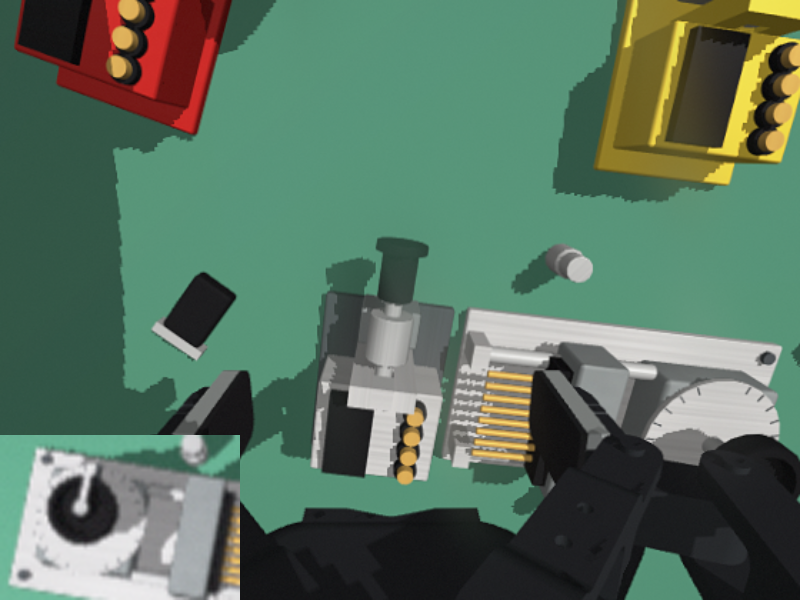

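The inset shows the rib at 77.5° and the unit's x axis at 77.6°, so they are aligned. The knob runs from the flange at (402,241) to its inner end at (397,303), with the pin at (394,310).

```bash
python3 - <<'E'
from h import *
import pickle
f,s=pickle.load(open("w5.pkl","rb")); c=calib(f);P=pose(f,s); k=560/800
o=lambda u,z:onz(c,P,np.array(u)*k,z)
a,b=o((403,246),.06),o((397.5,301),.06); pn=o((393.5,311),.06); l=o((386,372),.06)
print("flange",a,"inner",b,"pin",pn,l,"axis yaw",np.arctan2(*(b-a)[1::-1]),np.arctan2(*(l-a)[1::-1]))
e1,e2=o((328,293),.01),o((454,306),.01); d=e2-e1; print("plate edge yaw x",np.arctan2(d[1],d[0])-np.pi/2, np.linalg.norm(d))
e1,e2=o((467,309),.01),o((781,346),.01); d=e2-e1; print("unit",np.arctan2(d[1],d[0])-np.pi/2)
print(s["tool_pos"])
E
```

```text
flange [ 0.4543181  -0.05810289  0.06      ] inner [ 0.48890224 -0.06179554  0.06      ] pin [ 0.4954125  -0.06437308  0.06      ] [ 0.53715486 -0.06981275  0.06      ] axis yaw -0.10636986973256851 -0.1404302132280008
plate edge yaw x -0.12236969746392856 0.09298746071954955
unit -0.13801266771198595
[ 0.47415916 -0.06651817  0.19761305]
```

>>> {"api": "move_arm", "payload": {"increments": [0, 5, 0, 0.12, 1, 0, 0, 35, 0, 0.8, 0, 0, 35, 0, 0.8, 0, 0, 35, 0, 0.8, 0, 0, 30, 0, 0.8, 0, 0, 22, 0, 0.8, 0, 0, 0, 0, 0.8, 0, 0, 0, 0, 0.8]}}

```text
time: 10.25
tool_pos: [0.474, -0.0588, 0.0393]
tool_rot: [-0.002, 0.064, 0.998, 0.0]
contact_force: [1.0, 0.9, 0.5]
gripper_width: 0.797
grasp_force: 0.0
```

>>> {"api": "move_arm", "payload": {"increments": [0, 0, 0, 0, 0.5, 0, 0, 0, 0, 0.4, 0, 0, 0, 0, 0.3, 0, 0, 0, 0, 0.2, 0, 0, 0, 0, 0.1, 0, 0, 0, 0, 0, 0, 0, 0, 0, 0, 0, 0, 0, 0, 0]}}

```text
time: 10.92
tool_pos: [0.4759, -0.063, 0.0428]
tool_rot: [0.002, 0.065, 0.998, -0.003]
contact_force: [-3.3, -8.0, 4.9]
gripper_width: 0.234
grasp_force: 58.4
```

```bash
python3 - <<'E'
from h import *
s=manip.state();f=manip.grab_frame("wrist")
q=s["tool_rot"]; Rt=R.from_quat([q[1],q[2],q[3],q[0]]).as_matrix()
print(s["tool_pos"],"yaw",np.arctan2(Rt[1,0],Rt[0,0]),s["joint_pos"],s["contact_force"],s["ft_torque"],s["gripper_width"])
cv2.imwrite("pics/w6.png",cv2.resize(f["image"],None,fx=1.4,fy=1.4))
E
```

```text
[ 0.47587824 -0.06302208  0.04281186] yaw 3.01057205764105 [-0.28375603 -0.09862534  2.09706177 -0.00580442  1.13890411 -1.72110332] [-3.2635543  -8.03396277  4.85506791] [-1.43575224  0.50956068 -0.24209099] 0.23373526288051066
```

View pics/w6.png

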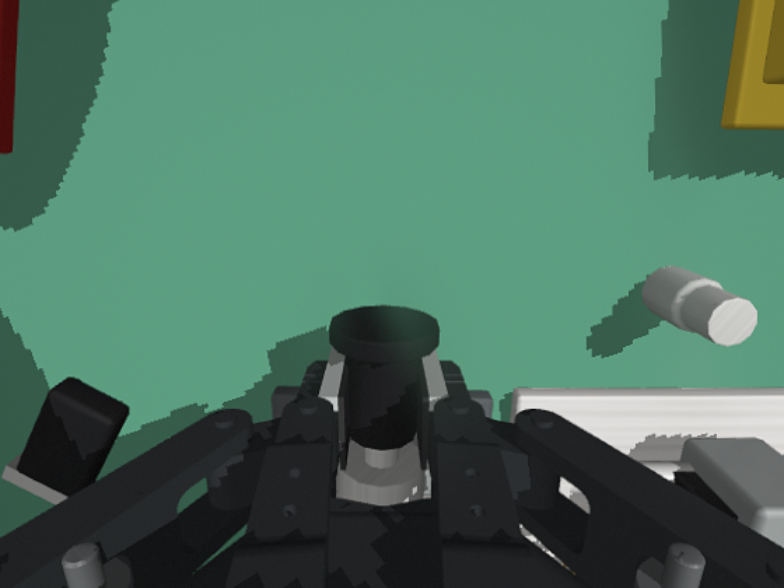

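The knob is held squarely by the pads, with the flange at (385,330) outboard of them. Now I pull along +tool x.

>>> {"api": "move_arm", "payload": {"increments": [0, -3, 0, 0, 0, 4, 0, 0, 0, 0, 4, 0, 0, 0, 0, 4, 0, 0, 0, 0, 4, 0, 0, 0, 0, 2, 0, 0, 0, 0, 0, 0, 0, 0, 0, 0, 0, 0, 0, 0]}}

```text
time: 11.63
tool_pos: [0.4607, -0.0609, 0.043]
tool_rot: [0.006, 0.066, 0.998, 0.0]
contact_force: [11.4, 2.4, -3.5]
gripper_width: 0.237
grasp_force: 58.7
```

>>> {"api": "move_arm", "payload": {"increments": [2, 0, 0, 0, 0, 2, 0, 0, 0, 0, 2, 0, 0, 0, 0, 0, 0, 0, 0, 0, 0, 0, 0, 0, 0, 0, 0, 0, 0, 0]}}

```text
time: 12.13
tool_pos: [0.4601, -0.0608, 0.0433]
tool_rot: [0.014, 0.067, 0.998, -0.0]
contact_force: [33.2, 1.5, -23.9]
gripper_width: 0.239
grasp_force: 59.7
```

```bash
python3 - <<'E'
from h import *
s=manip.state();f=manip.grab_frame("wrist"); g=manip.grab_frame("top")
q=s["tool_rot"]; Rt=R.from_quat([q[1],q[2],q[3],q[0]]).as_matrix()
print(s["tool_pos"],s["contact_force"],s["gripper_width"],s["grasp_force"], "pull mm",1000*(s["tool_pos"]-[.4759,-.063,.0428])@Rt[:,0],s["joint_vel"])
a=cv2.resize(f["image"][200:370,180:380],(600,510)); b=cv2.resize(g["image"][160:260,180:240],(180,300))
im=np.zeros((510,780,3),np.uint8); im[:,:600]=a; im[:300,600:]=b; cv2.imwrite("pics/w7.png",im)
E
```

```text
[ 0.46008774 -0.06080995  0.04331136] [ 33.20770129   1.47430293 -23.93691183] 0.23882789101545523 59.650638699531555 pull mm 15.943135664412718 [ 0.00080946  0.00214012 -0.00080892  0.00032823  0.00102103 -0.00122623]
```

View pics/w7.png

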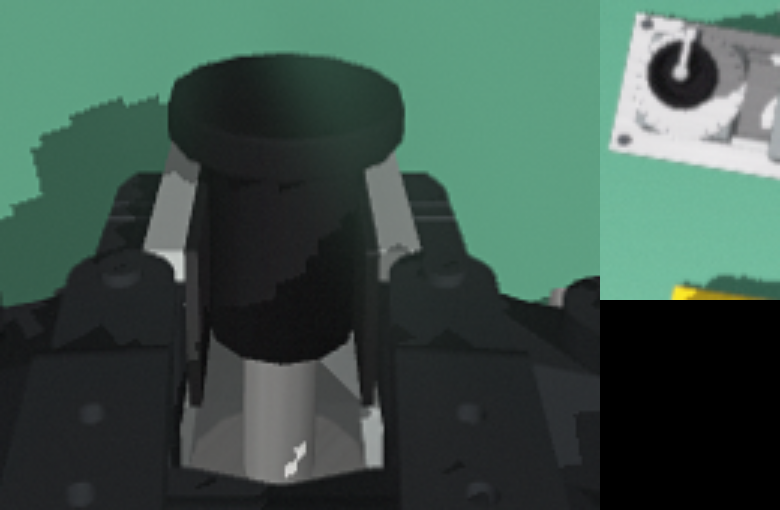

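The plunger is at its stop: the pull measures 15.9 mm and the force has jumped from 11 to 33 N. More bare pin shows at (280,415), and the rib still points at the tooth. I ease the excess pull a little, then hand in.

>>> {"api": "move_arm", "payload": {"increments": [-2, 0, 0, 0, 0, 0, 0, 0, 0, 0, 0, 0, 0, 0, 0, 0, 0, 0, 0, 0, 0, 0, 0, 0, 0, 0, 0, 0, 0, 0]}}

```text
time: 12.73
tool_pos: [0.4601, -0.0608, 0.0432]
tool_rot: [0.011, 0.066, 0.998, 0.0]
contact_force: [24.7, 1.7, -15.6]
gripper_width: 0.236
grasp_force: 60.8
```

```bash
python3 -c "
from plant import manip
print(manip.job_done())"
```

```text
the job is handed in; nothing more can be done
None
```

The handwheel's rib is at the index tooth, and the plunger is held fully back against its stop (about 15.9 mm of pull, measured from the arm). The job is handed in with the arm still holding it; hand-in returned no verdict.

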